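Fit the keyed shaft into the pulley

ROBOT

A 6-joint arm with a two-finger parallel gripper is mounted at the origin on a cart in front of the work surface, level with it; the furniture and walls round the work are solid. World frame = base frame: x ahead of the robot, y to its left, z up, the work surface at z = 0. Lengths are in m, angles in rad, forces in N, time in s.
With the tool pointing down it reaches from about 0.375 to 0.975 m from the base axis. Payload 3.8 kg.
Tool frame: the origin (TCP) lies at the very end of the fingers, on their centre line; the grasp point (between the pads) lies 19 mm behind it; z points along the fingers, y is the line along which they close (so a half turn about z gives the same grasp; the last joint's range is limited). The gripper opens to 85 mm and grips with 20 to 120 N. Pads are 22 mm wide; open, the fingers measure 114 mm over their backs; the gripper's body (76 mm by 85 mm) begins 54 mm behind the grasp point. The pads swing forward as they close: fully open they stand 13 mm farther back than shut.
Start: joints at [1.143, 0.264, 1.604, -0, 1.274, -0.037], TCP at [0.257, 0.624, 0.231] pointing down, gripper open.
Joint ranges: [-2.63, 2.63], [-0.94, 2.18], [0.31, 2.57], [-1.31, 4.45], [0, 2.66], [-2.55, 2.55]. Speed limits (rad/s): [2.57, 2.57, 3.14, 3.14, 3.14, 3.14].

INTERFACE

Orientations are given as a rotation vector (axis times angle).
In Python, from workcell import read_state, read_camera, calibration, finish_job gives the robot as it stands.
- The arm moves only by the tool step_arm, never from a script. Its argument "commands" is a list of rows, each an object of numbers: "fingers": the gripper's target within -1 to 1 (shut at 1, half-way at 0, fully open at -1); "dx", "dy", "dz": the shift along the tool's x, y, z in m; "roll": the turn about the tool's z in degrees. In form: [{"fingers": .., "dx": .., "dy": .., "dz": .., "roll": ..}, ...]. A call has 1 to 8 rows; each row is the pose to reach, as a shift and turn from the pose commanded when the call began, along the tool's axes at that moment; what a row does not reach only later rows make up. A row lasts 1/8 s, in which the tool goes at most 62.5 mm and 10.7 degrees, less where a joint would pass 70% of its speed; a pose out of reach is approached as far as the arm can. A call with a gripper value outside its range is refused whole. The fingers move at their own pace and stop on an object; "squeeze" is the grip in N (left out, the last holds). Time passes only in rows, so rows that repeat a pose let the fingers close. It gives the time, the measured TCP pose, the force, the opening and the grip force at its end, in the units of the state.
- read_state(): the state, without advancing time (a new reading comes with each control period).
- read_camera(name): name is "scene" or "top"; returns (picture, depth): 400x640x3 uint8, blue, green, red; 400x640 float32, m along the optical axis (not along the pixel's ray), 0 where there is no reading.
- calibration(name): a dict with "intrinsics" (3x3 intrinsics, pixels), "world_to_cam" (4x4, takes a point from world to camera coordinates). Camera axes: x right, y up, looking along -z (the intrinsics and any distortion apply to the point x, -y, -z); pixel columns grow to the right and rows downward; lengths in m; the calibration is good to about 2 mm. A picture is of the moment at which its call begins. calibration takes no time and is no camera call.
- finish_job(): hands the job in; it is judged then, once.
The state is a dict: "time": time; "q": joint angles; "joint_vel": joint speeds; "joint_torque": joint torques, N m; "tool_pos": TCP position; "tcp_rot": TCP orientation; "wrist_force": force on the tool from outside, world axes, zero at the start; "torque": the same for the moment, N m; "width": opening from 0.0 (shut) to 1.0 (fully open); "grip_force": force on a finger pad.
Only numpy, scipy, OpenCV 4.12 (cv2) and the standard library are available. Lean on these libraries where they do the work, as an engineer would, in place of code of your own. Each camera call takes 0.05 s, during which the arm holds its last target. There are 200 camera calls.

TASK

Grip the keyed shaft by its square head, lift it out of the wooden block and dip its nose into the open paste tin. Then push it nose down into the hub of the belt pulley, turning it until the key slips into the keyway, and keep pushing until the collar sits fully home on the hub; leave the tin and the other things on the bench where they stand. Finish while still gripping the shaft and pressing it down with about 10 N: do not let go.

Things in the scene. Friction and masses are not known exactly. Their poses are not given: they have to be found in the camera images.
- shaft: Loose steel shaft, 0.3 kg, upright in the wooden block. Origin: on its axis at its collar's underside; z up. Above: round collar 40 mm wide, z 0 to 8 mm; square head 22 x 22 mm, z 8 to 48 mm, faces square to x and y, to grip. Below: 22 mm round down to z -40 mm. Brass key on its own -x side, z -26 to 0 mm, 8 mm wide, reaching 15 mm from the axis; at the start it faces the robot within 0.6 rad.
- shaft_tip (a point): Centre of the shaft's lower end, 40 mm below the collar's underside; axes of the shaft. The lowest 14 mm (the nose) has no key, and its last 6 mm taper from 22 to 14 mm.
- holder: Fixed wooden block, 75 x 75 x 50 mm, with an upright hole, 34 mm wide and 46 mm deep, in the middle of its top. Origin: centre of its underside. The collar of the shaft rests on its top.
- pot: Open round blue paste tin, 68 mm outside diameter, 62 mm inside, 45 mm high, floor 5 mm thick, used up but for a film; loose, about 0.4 kg. Origin: centre of its underside.
- pot_rim (a point): Centre of the tin's mouth, level with its rim, 45 mm above its underside.
- stand: Fixed grey round foot, 110 mm wide, carrying a spoked aluminium belt pulley, 100 mm wide, axis upright, rim 20 to 48 mm above the bench, steel hub 49 mm wide. Origin: centre of its underside, on the pulley's axis. The pulley is stiff on its stand: it turns only above about 1.5 N m.
- hub_mouth (a point): Centre of the bore's mouth, in the hub's flat top face, 60 mm above the bench; axes of the stand, z up. Bore 24 mm wide, 46 mm deep, with an open keyway 12 mm wide, 16.5 mm out from the axis, full height. The keyway faces this frame's -x within 0.5 rad either side; its angle is not reported: see it, or feel for it, turning the shaft under about 10 N.
- oil_can: Loose bystander: red oil can, 84 mm in diameter, 195 mm high with its spout. Origin: centre of its underside.
- masking_tape: Loose bystander: roll of masking tape lying flat, 103 mm in diameter, 25 mm high. Origin: centre of its underside.
- torch: Loose bystander: black torch lying down, 134 x 33 x 33 mm. Origin: centre of its underside.
There are look-alikes about, which are no part of the job. What is meant by the shaft is not pink, and is the smaller of those in its own colour.

How it is judged:
By the outcome, as a careful person would: the job done as asked, in the order asked, and still so for the second after the job is handed in, while the arm keeps its last pose, push and grip.
It also fails if it takes over 58 s, if anything falls off the work surface, if the arm or the gripper's body presses on something with over 40 N, if the wrist force passes 120 N, or if a joint passes its speed limit or range.

## Working session

There is one attempt and no reset: what is moved stays moved. The work goes in short steps, Python scripts to look and compute and a tool call to move; the robot and the scene stay as the last step left them, time stands still between calls to the robot, and variables do not carry over. Pictures are saved under pics/ and viewed, at most 10 in all, crops included, and the job is handed in when it is done.

Besides the shell and the picture viewer there is one more tool, called after ">>>" by a JSON object that holds its "method" and its "body". step_arm: Moves the arm, as the interface text tells. Its arguments: {"type":"object","properties":{"commands":{"type":"array","items":{"type":"object","properties":{"fingers":{"type":"number"},"dx":{"type":"number"},"dy":{"type":"number"},"dz":{"type":"number"},"roll":{"type":"number"}}}},"squeeze":{"type":"number"}},"required":["commands"]}

```bash
mkdir -p pics; cat > h.py <<'E'
import numpy as np, cv2
from workcell import read_state, read_camera, calibration, finish_job
def cloud(name):
    im,d=read_camera(name); c=calibration(name); K=np.array(c["intrinsics"]); T=np.linalg.inv(np.array(c["world_to_cam"]))
    v,u=np.mgrid[0:400,0:640]
    P=np.stack([(u-K[0,2])/K[0,0]*d,-(v-K[1,2])/K[1,1]*d,-d],-1)
    W=P@T[:3,:3].T+T[:3,3]; W[d==0]=np.nan
    return im,d,W
E
python3 - <<'E'
from h import *
for n in("scene","top"):
    im,d,W=cloud(n); np.savez("pics/%s0.npz"%n,im=im,d=d,W=W); cv2.imwrite("pics/%s0.png"%n,im)
    c=calibration(n); print(n,c, np.linalg.inv(np.array(c["world_to_cam"]))[:3,3])
print(read_state())
E
```

```text
scene {'intrinsics': array([[476.52942472,   0.        , 316.34820617],
       [  0.        , 476.52942472, 198.0113981 ],
       [  0.        ,   0.        ,   1.        ]]), 'world_to_cam': array([[-0.9293014 , -0.36905324, -0.01409323,  0.57459461],
       [ 0.30950791, -0.79904738,  0.51548825, -0.13630117],
       [-0.20150377,  0.47468199,  0.85678074, -0.97648691],
       [ 0.        ,  0.        ,  0.        ,  1.        ]])} [0.37939207 0.56666566 0.91499472]
top {'intrinsics': array([[443.89199497,   0.        , 323.44360788],
       [  0.        , 443.89199497, 198.13291657],
       [  0.        ,   0.        ,   1.        ]]), 'world_to_cam': array([[-0.01165446, -0.99979208, -0.01673235,  0.11411329],
       [ 0.99438751, -0.01334795,  0.1049539 , -0.56169305],
       [-0.10515542, -0.01541526,  0.99433632, -1.12012661],
       [ 0.        ,  0.        ,  0.        ,  1.        ]])} [0.4420831  0.08932508 1.17464383]
{'time': 0.1, 'q': array([ 1.14308583e+00,  2.64691169e-01,  1.60521881e+00,  6.68751278e-07,
        1.27373009e+00, -3.69084124e-02]), 'joint_vel': array([ 0.00032538, -0.00094123, -0.00161827,  0.00257228,  0.00086999,
        0.00080363]), 'joint_torque': array([-4.80596500e-04, -5.16708004e+01, -3.68586445e+01, -1.14005636e-04,
        6.30861061e-03,  1.07082232e-05]), 'tool_pos': array([0.25686066, 0.62350384, 0.2300876 ]), 'tcp_rot': array([-0.60987987, -3.08134318,  0.00312899]), 'wrist_force': array([ 0.0057618 , -0.05057891,  0.08484582]), 'torque': array([0.01271824, 0.00836134, 0.00420015]), 'grip_force': 0.0, 'width': 1.0020613852521187}
```

View pics/scene0.png

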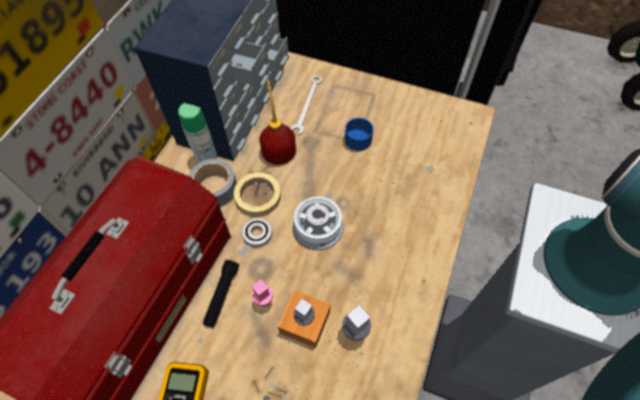

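View pics/top0.png

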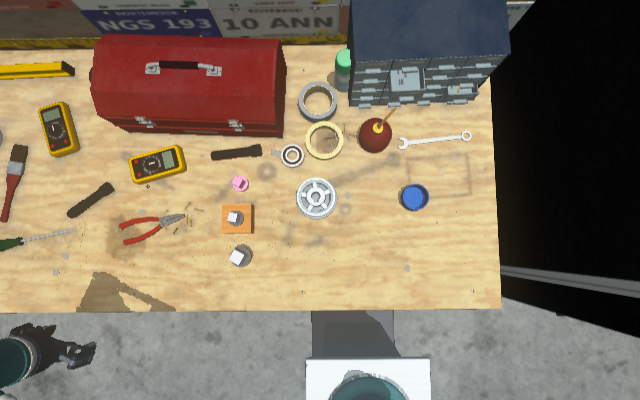

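Candidates for the shaft:
- grey one in the wooden block: scene (303,310), top (235,217)
- larger grey look-alike standing loose: scene (357,322), top (240,256)
- pink one: scene (262,292), top (240,183)

By the description I choose the one in the block. The hub is at top (317,197) and the tin at top (414,197).

```bash
python3 - <<'E'
from h import *
S=np.load("pics/scene0.npz");T=np.load("pics/top0.npz")
def crop(im,u,v,r,s): return cv2.resize(im[v-r:v+r,u-r:u+r],(s,s),interpolation=cv2.INTER_CUBIC)
a=crop(S['im'],318,312,52,400);b=crop(S['im'],318,220,30,400)
cv2.imwrite("pics/crop1.png",np.hstack([a,b]))
def reg(N,u0,u1,v0,v1):
    W=N['W'][v0:v1,u0:u1].reshape(-1,3);return W[~np.isnan(W[:,0])]
for nm,N,boxes in(("scene",S,dict(shaft=(278,332,288,345),big=(335,378,300,345),hub=(290,345,192,250),pot=(340,376,115,155))),("top",T,dict(shaft=(218,258,200,236),big=(225,256,240,270),hub=(293,340,174,220),pot=(396,432,180,212)))):
  for k,bx in boxes.items():
    W=reg(N,*bx)
    zs=W[:,2]; h,e=np.histogram(zs,np.arange(-.01,.12,.004)); print(nm,k,'zhist',[(round(x*1000),int(c)) for x,c in zip(e,h) if c>5])
    for lo,hi in((.036,.049),(.044,.054),(.054,.065),(.085,.105)):
      m=(zs>lo)&(zs<hi)
      if m.sum()>15:
        p=W[m]; r=cv2.minAreaRect((p[:,:2]*1000).astype(np.float32)); print('  ',lo,hi,m.sum(),p.mean(0).round(4),'rect',np.round(r[0],1),np.round(r[1],1),round(r[2],1))
E
```

```text
scene shaft zhist [(-6, 415), (-2, 700), (2, 43), (6, 25), (10, 18), (14, 26), (18, 30), (22, 24), (26, 31), (30, 28), (34, 26), (38, 37), (42, 82), (46, 949), (50, 241), (54, 118), (58, 26), (62, 12), (66, 12), (70, 9), (74, 10), (78, 13), (82, 11), (86, 13), (90, 14), (94, 128), (98, 22)]
   0.036 0.049 841 [0.5099 0.3352 0.047 ] rect [511.  330.3] [76.  75.5] 89.9
   0.044 0.054 1253 [0.5098 0.3329 0.0486] rect [511.  330.3] [75.9 75.5] 89.9
   0.054 0.065 154 [0.5067 0.3374 0.0572] rect [508.2 334.5] [38.1 28.8] 30.9
   0.085 0.105 180 [0.5103 0.3316 0.0954] rect [510.9 330.4] [22.2 22.1] 76.2
scene big zhist [(-6, 427), (-2, 732), (2, 31), (50, 8), (54, 18), (58, 165), (62, 98), (66, 15), (70, 14), (74, 13), (78, 16), (82, 14), (86, 13), (90, 15), (94, 16), (98, 15), (102, 16), (106, 12), (110, 154), (114, 131)]
   0.054 0.065 275 [0.4123 0.327  0.061 ] rect [414.1 321. ] [51.2 40.8] 4.6
   0.085 0.105 76 [0.4129 0.3262 0.0956] rect [411.9 325.5] [37.  17.9] 14.5
scene hub zhist [(-6, 372), (-2, 632), (2, 219), (6, 251), (10, 42), (14, 15), (18, 47), (22, 113), (26, 117), (30, 6
[... 1487 characters left out ...]
), (10, 115), (14, 20), (18, 7), (22, 19), (30, 14), (34, 90), (38, 162), (42, 191), (46, 167), (50, 25), (54, 82), (58, 113), (62, 7)]
   0.036 0.049 558 [0.5656 0.1268 0.043 ] rect [566.2 127.2] [94.9 95.9] 89.2
   0.044 0.054 296 [0.566  0.1264 0.047 ] rect [566.1 127.2] [94.9 95.6] 89.3
   0.054 0.065 202 [0.5664 0.127  0.0585] rect [565.3 127.3] [45.1 46.7] 44.2
top pot zhist [(-10, 10), (-6, 181), (-2, 377), (2, 281), (6, 67), (10, 24), (14, 16), (18, 17), (22, 12), (26, 15), (30, 19), (34, 19), (38, 33), (42, 63), (46, 15)]
   0.036 0.049 120 [ 0.563  -0.1285  0.0427] rect [ 562.3 -128.4] [67.2 65.9] 8.5
   0.044 0.054 40 [ 0.5641 -0.1299  0.0456] rect [ 563.2 -128.9] [64.2 63.4] 50.1
```

View pics/crop1.png

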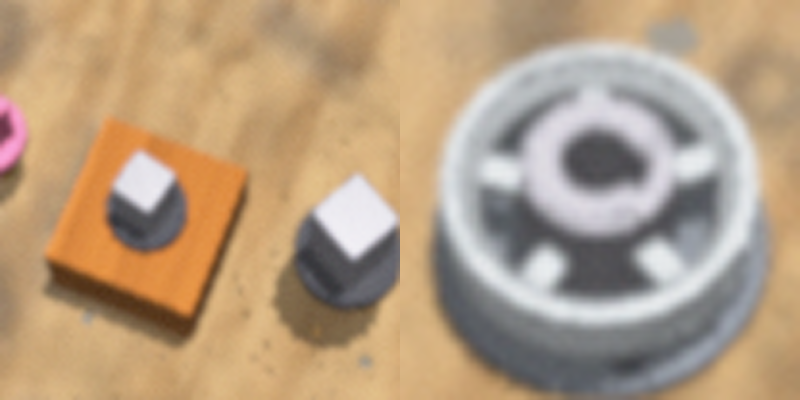

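```bash
python3 - <<'E'
from h import *
S=np.load("pics/scene0.npz");T=np.load("pics/top0.npz")
out=[]
for nm,N,c0 in(("scene",S,(.5643,.1286)),("top",T,(.5655,.1273))):
    c=calibration(nm);K=np.array(c["intrinsics"]);M=np.array(c["world_to_cam"])
    n=401;g=np.linspace(-.03,.03,n)
    X,Y=np.meshgrid(c0[0]+g,c0[1]+g,indexing='ij')
    P=np.stack([X,Y,0*X+.060,0*X+1],-1)@M.T
    u=(K[0,0]*P[...,0]/-P[...,2]+K[0,2]).astype(np.float32);v=(-K[1,1]*P[...,1]/-P[...,2]+K[1,2]).astype(np.float32)
    r=cv2.remap(N['im'],u,v,cv2.INTER_CUBIC); out.append(r)
    gr=cv2.cvtColor(r,cv2.COLOR_BGR2GRAY).astype(float)
    R=np.hypot(*np.meshgrid(g,g)); 
    # annulus darkness at 12.5..17mm
    A=np.degrees(np.arctan2(Y-c0[1],X-c0[0]))
    for a in range(-180,180,10):
        m=(abs((A-a+180)%360-180)<7)&(R>.0125)&(R<.0165); print(a,round(gr[m].mean()),end='; ')
    print()
# rows = x, cols = y ; show
cv2.imwrite("pics/rect.png",np.hstack(out))
r=N=None
for Q in(S,T):
    W=Q['W'];b=(278,332,288,345) if Q is S else (218,258,200,236)
    W=W[b[2]:b[3],b[0]:b[1]].reshape(-1,3);p=W[(W[:,2]>.09)]
    B=cv2.boxPoints(cv2.minAreaRect((p[:,:2]*1000).astype(np.float32)));e=B[1]-B[0];print(np.degrees(np.arctan2(e[1],e[0])))
E
```

```text
-180 142; -170 130; -160 127; -150 136; -140 155; -130 175; -120 189; -110 191; -100 187; -90 186; -80 184; -70 179; -60 177; -50 182; -40 186; -30 189; -20 192; -10 194; 0 200; 10 206; 20 209; 30 212; 40 213; 50 215; 60 214; 70 215; 80 215; 90 216; 100 215; 110 213; 120 212; 130 210; 140 211; 150 211; 160 196; 170 166; 
-180 215; -170 203; -160 174; -150 189; -140 233; -130 245; -120 246; -110 246; -100 243; -90 238; -80 235; -70 242; -60 241; -50 234; -40 230; -30 226; -20 232; -10 227; 0 226; 10 235; 20 235; 30 230; 40 229; 50 238; 60 238; 70 240; 80 246; 90 248; 100 246; 110 245; 120 247; 130 247; 140 248; 150 249; 160 224; 170 201; 
-13.799019
-12.95175
```

View pics/rect.png

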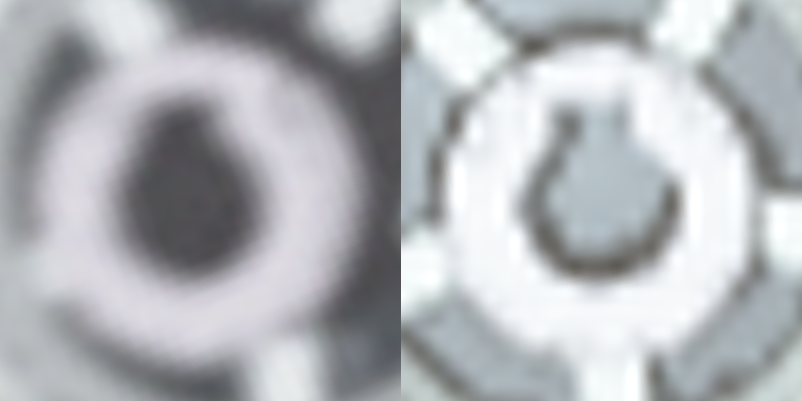

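>>> {"method": "step_arm", "body": {"commands": [{"fingers": -1, "dz": 0, "roll": -9}, {"fingers": -1, "dz": 0, "roll": -9}], "squeeze": 70}}

```text
invalid input
```

The rectified hub views, with rows as +x and columns as +y, show the keyway pointing up (world -x). It leans slightly towards -y, so its angle is about -171°. The shaft head's yaw is about -13.4°, so the key is at about 166.6°.

```bash
cat >> h.py <<'E'
from scipy.spatial.transform import Rotation as Ro
def to(x,y,z,yaw):
    "shift/roll from measured pose to world target; yaw = direction of tool y, deg"
    s=read_state();R=Ro.from_rotvec(s["tcp_rot"]).as_matrix()
    cur=np.degrees(np.arctan2(R[1,1],R[0,1]));d=R.T@(np.array([x,y,z])-s["tool_pos"])
    print("t",round(s["time"],2),"pos",s["tool_pos"].round(4),"yaw",cur.round(2),"tilt",R[:,2].round(4),"-> d",d.round(4),"roll",-round((yaw-cur+180)%360-180,2),"F",s["wrist_force"].round(1),"M",s["torque"].round(2),"q",s["q"].round(2),"w",round(s["width"],3))
E
python3 -c "
from h import *
to(.5116,.330,.17,76.6)"
```

```text
t 0.1 pos [0.2569 0.6235 0.2301] yaw 67.61 tilt [-8.0e-04 -1.9e-03 -1.0e+00] -> d [-0.3473 -0.1742  0.0604] roll -8.99 F [ 0.  -0.1  0.1] M [0.01 0.01 0.  ] q [ 1.14  0.26  1.61  0.    1.27 -0.04] w 1.002
```

>>> {"method": "step_arm", "body": {"commands": [{"fingers": -1, "dx": -0.347, "dy": -0.174, "dz": 0.06, "roll": -9}, {"fingers": -1, "dx": -0.347, "dy": -0.174, "dz": 0.06, "roll": -9}, {"fingers": -1, "dx": -0.347, "dy": -0.174, "dz": 0.06, "roll": -9}, {"fingers": -1, "dx": -0.347, "dy": -0.174, "dz": 0.06, "roll": -9}, {"fingers": -1, "dx": -0.347, "dy": -0.174, "dz": 0.06, "roll": -9}, {"fingers": -1, "dx": -0.347, "dy": -0.174, "dz": 0.06, "roll": -9}, {"fingers": -1, "dx": -0.347, "dy": -0.174, "dz": 0.06, "roll": -9}, {"fingers": -1, "dx": -0.347, "dy": -0.174, "dz": 0.06, "roll": -9}], "squeeze": 70}}

```text
time: 1.1
tool_pos: [0.5118, 0.3301, 0.1706]
tcp_rot: [-0.37, -3.118, 0.001]
wrist_force: [0.1, 1.0, -0.5]
width: 0.998
grip_force: 0.0
```

```bash
python3 -c "
from h import *
to(.5116,.330,.063,76.6)"
```

```text
t 1.1 pos [0.5118 0.3301 0.1706] yaw 76.47 tilt [-1.4e-03 -3.0e-04 -1.0e+00] -> d [ 0.000e+00 -1.000e-04  1.076e-01] roll -0.13 F [ 0.1  1.  -0.5] M [-0.   -0.01 -0.02] q [ 0.53  0.19  1.81  0.    1.14 -0.8 ] w 0.998
```

>>> {"method": "step_arm", "body": {"commands": [{"fingers": -1, "dz": 0.04}, {"fingers": -1, "dz": 0.075}, {"fingers": -1, "dz": 0.1}, {"fingers": -1, "dz": 0.107}, {"fingers": -1, "dz": 0.107}, {"fingers": 1, "dz": 0.107}, {"fingers": 1, "dz": 0.107}, {"fingers": 1, "dz": 0.107}]}}

```text
invalid input
```

>>> {"method": "step_arm", "body": {"commands": [{"fingers": 1}, {"fingers": 1}, {"fingers": 1}, {"fingers": 1}]}}

```text
invalid input
```

```bash
python3 -c "
from h import *
print(read_state()['grip_force']);to(.5116,.330,.17,76.6)"
```

```text
0.0
t 1.1 pos [0.5118 0.3301 0.1706] yaw 76.47 tilt [-1.4e-03 -3.0e-04 -1.0e+00] -> d [ 0.0002 -0.0002  0.0006] roll -0.13 F [ 0.1  1.  -0.5] M [-0.   -0.01 -0.02] q [ 0.53  0.19  1.81  0.    1.14 -0.8 ] w 0.998
```

All fields are needed in each row.

>>> {"method": "step_arm", "body": {"commands": [{"fingers": -1, "dx": 0, "dy": 0, "dz": 0.04, "roll": 0}, {"fingers": -1, "dx": 0, "dy": 0, "dz": 0.075, "roll": 0}, {"fingers": -1, "dx": 0, "dy": 0, "dz": 0.1, "roll": 0}, {"fingers": -1, "dx": 0, "dy": 0, "dz": 0.107, "roll": 0}, {"fingers": -1, "dx": 0, "dy": 0, "dz": 0.107, "roll": 0}], "squeeze": 70}}

```text
time: 1.72
tool_pos: [0.5111, 0.3322, 0.0645]
tcp_rot: [-0.364, -3.12, -0.0]
wrist_force: [0.1, -0.4, 0.6]
width: 1.004
grip_force: 0.0
```

>>> {"method": "step_arm", "body": {"commands": [{"fingers": 1, "dx": 0, "dy": 0, "dz": 0, "roll": 0}, {"fingers": 1, "dx": 0, "dy": 0, "dz": 0, "roll": 0}, {"fingers": 1, "dx": 0, "dy": 0, "dz": 0, "roll": 0}, {"fingers": 1, "dx": 0, "dy": 0, "dz": 0, "roll": 0}, {"fingers": 1, "dx": 0, "dy": 0, "dz": 0, "roll": 0}, {"fingers": 1, "dx": 0, "dy": 0, "dz": 0, "roll": 0}], "squeeze": 70}}

```text
time: 2.48
tool_pos: [0.5122, 0.3312, 0.0651]
tcp_rot: [0.366, 3.119, 0.001]
wrist_force: [-0.2, -0.1, 5.6]
width: 0.249
grip_force: 69.4
```

```bash
python3 -c "
from h import *
print(read_state()['grip_force']);to(.5116,.330,.17,76.6)"
```

```text
69.38286423683167
t 2.48 pos [0.5122 0.3312 0.0651] yaw 76.6 tilt [ 1.e-03  5.e-04 -1.e+00] -> d [ 0.0002 -0.0013 -0.1049] roll 0.0 F [-0.2 -0.1  5.6] M [-0.06  0.08 -0.03] q [ 0.53  0.29  1.89 -0.    0.95 -0.8 ] w 0.249
```

>>> {"method": "step_arm", "body": {"commands": [{"fingers": 1, "dx": 0, "dy": 0, "dz": -0.02, "roll": 0}, {"fingers": 1, "dx": 0, "dy": 0, "dz": -0.05, "roll": 0}, {"fingers": 1, "dx": 0, "dy": 0, "dz": -0.09, "roll": 0}, {"fingers": 1, "dx": 0, "dy": 0, "dz": -0.12, "roll": 0}, {"fingers": 1, "dx": 0, "dy": 0, "dz": -0.12, "roll": 0}, {"fingers": 1, "dx": 0, "dy": 0, "dz": -0.12, "roll": 0}], "squeeze": 70}}

```text
time: 3.22
tool_pos: [0.5106, 0.3304, 0.1828]
tcp_rot: [-0.366, -3.118, 0.002]
wrist_force: [-0.9, -0.0, -3.4]
width: 0.246
grip_force: 69.2
```

```bash
python3 - <<'E'
from h import *
for n in("scene","top"):
    im,d,W=cloud(n); np.savez("pics/%s1.npz"%n,im=im,d=d,W=W)
    c=calibration(n);K=np.array(c["intrinsics"]);M=np.array(c["world_to_cam"]);p=M@np.array([.512,.331,.15,1])
    u,v=int(K[0,0]*p[0]/-p[2]+K[0,2]),int(-K[1,1]*p[1]/-p[2]+K[1,2]);print(u,v)
    if n=="scene": cv2.imwrite("pics/lift.png",cv2.resize(im[max(v-60,0):v+60,u-80:u+80],(800,600),interpolation=cv2.INTER_CUBIC))
to(.562,-.128,.13,76.6)
E
```

```text
301 297
226 215
t 3.33 pos [0.5102 0.3302 0.1818] yaw 76.61 tilt [-0.0038 -0.0022 -1.    ] -> d [-0.1567 -0.4335  0.0526] roll 0.01 F [-0.4  0.3 -3.6] M [-0.03 -0.04  0.02] q [ 0.53  0.18  1.8   0.    1.17 -0.8 ] w 0.247
```

View pics/lift.png

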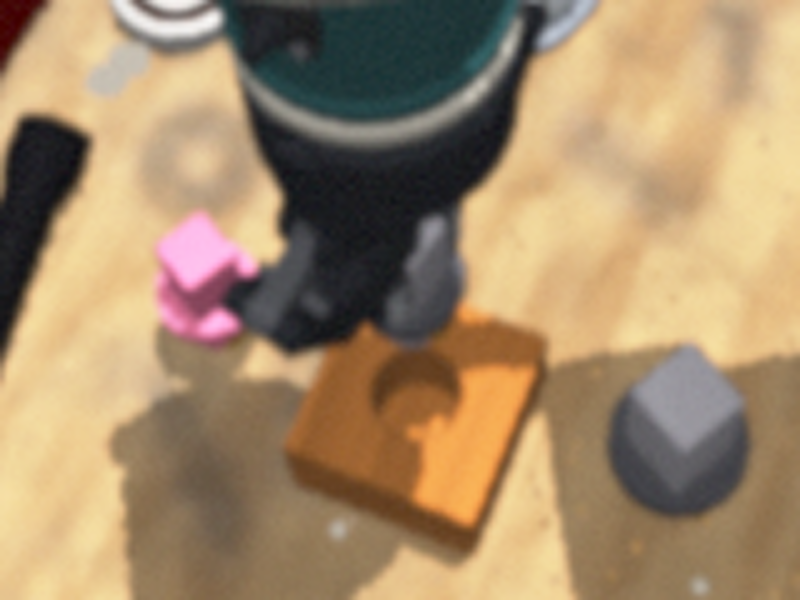

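The shaft is out of the block: it hangs in the fingers at crop (425,280), with the empty hole at (425,390). Now I'll move over the tin.

>>> {"method": "step_arm", "body": {"commands": [{"fingers": 1, "dx": -0.157, "dy": -0.434, "dz": 0.01, "roll": 0}, {"fingers": 1, "dx": -0.157, "dy": -0.434, "dz": 0.01, "roll": 0}, {"fingers": 1, "dx": -0.157, "dy": -0.434, "dz": 0.01, "roll": 0}, {"fingers": 1, "dx": -0.157, "dy": -0.434, "dz": 0.01, "roll": 0}, {"fingers": 1, "dx": -0.157, "dy": -0.434, "dz": 0.01, "roll": 0}, {"fingers": 1, "dx": -0.157, "dy": -0.434, "dz": 0.01, "roll": 0}, {"fingers": 1, "dx": -0.157, "dy": -0.434, "dz": 0.01, "roll": 0}, {"fingers": 1, "dx": -0.157, "dy": -0.434, "dz": 0.01, "roll": 0}], "squeeze": 70}}

```text
time: 4.32
tool_pos: [0.5628, -0.1308, 0.1722]
tcp_rot: [-0.371, -3.117, 0.001]
wrist_force: [-0.0, 1.5, -3.4]
width: 0.249
grip_force: 70.0
```

>>> {"method": "step_arm", "body": {"commands": [{"fingers": 1, "dx": 0, "dy": 0, "dz": 0, "roll": 0}, {"fingers": 1, "dx": 0, "dy": 0, "dz": 0, "roll": 0}], "squeeze": 70}}

```text
time: 4.58
tool_pos: [0.5629, -0.1267, 0.1728]
tcp_rot: [-0.366, -3.117, -0.002]
wrist_force: [-0.5, 0.0, -2.6]
width: 0.25
grip_force: 70.0
```

```bash
python3 -c "
from h import *
to(.562,-.128,.066,76.6)"
```

```text
t 4.58 pos [ 0.5629 -0.1267  0.1728] yaw 76.6 tilt [-0.0026  0.0013 -1.    ] -> d [ 0.0003 -0.0015  0.1068] roll -0.0 F [-0.5  0.  -2.6] M [-0.01  0.    0.01] q [-0.26  0.13  1.88  0.    1.14 -1.6 ] w 0.25
```

>>> {"method": "step_arm", "body": {"commands": [{"fingers": 1, "dx": 0, "dy": 0, "dz": 0.05, "roll": 0}, {"fingers": 1, "dx": 0, "dy": 0, "dz": 0.085, "roll": 0}, {"fingers": 1, "dx": 0, "dy": 0, "dz": 0.1, "roll": 0}, {"fingers": 1, "dx": 0, "dy": 0, "dz": 0.106, "roll": 0}, {"fingers": 1, "dx": 0, "dy": 0, "dz": 0.106, "roll": 0}, {"fingers": 1, "dx": 0, "dy": 0, "dz": 0.106, "roll": 0}], "squeeze": 70}}

```text
time: 5.32
tool_pos: [0.5654, -0.1278, 0.07]
tcp_rot: [0.366, 3.117, -0.001]
wrist_force: [0.4, 0.9, -3.5]
width: 0.247
grip_force: 70.0
```

>>> {"method": "step_arm", "body": {"commands": [{"fingers": 1, "dx": 0, "dy": 0, "dz": 0.003, "roll": 0}, {"fingers": 1, "dx": 0, "dy": 0, "dz": 0.003, "roll": 0}, {"fingers": 1, "dx": 0, "dy": 0, "dz": 0.003, "roll": 0}], "squeeze": 70}}

```text
time: 5.7
tool_pos: [0.5639, -0.1276, 0.0654]
tcp_rot: [0.366, 3.12, -0.0]
wrist_force: [0.7, 0.0, -3.1]
width: 0.247
grip_force: 69.9
```

```bash
python3 - <<'E'
from h import *
to(.562,-.128,.066,76.6)
for n in("scene",):
    im,d,W=cloud(n)
    cv2.imwrite("pics/dip.png",cv2.resize(im[75:195,290:450],(800,600),interpolation=cv2.INTER_CUBIC))
E
```

```text
t 5.7 pos [ 0.5639 -0.1276  0.0654] yaw 76.6 tilt [ 1.e-04 -1.e-04 -1.e+00] -> d [ 0.0018 -0.0008 -0.0006] roll 0.0 F [ 0.7  0.  -3.1] M [ 0.   -0.    0.04] q [-0.27  0.24  1.96 -0.    0.94 -1.6 ] w 0.247
```

View pics/dip.png

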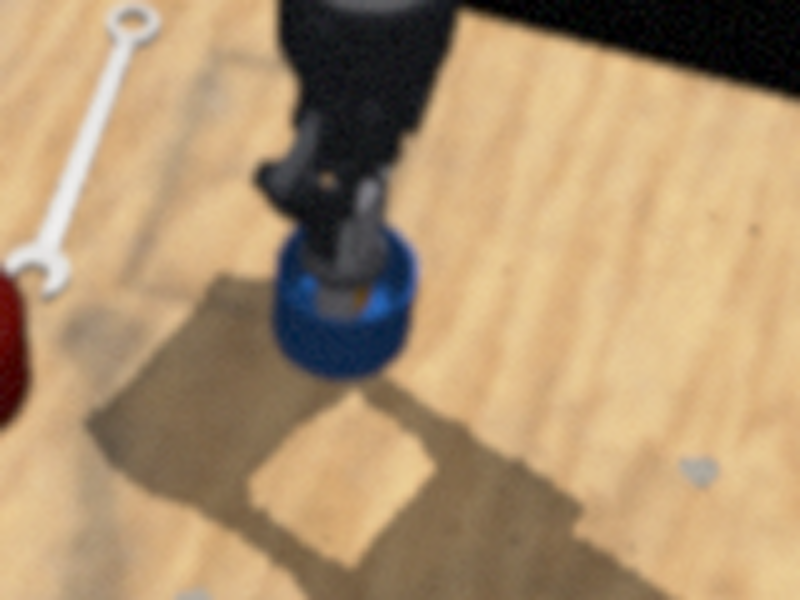

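The shaft's lower end is inside the blue tin at crop (345,290). The brass key shows at (360,297), facing -x as reasoned. I'll go a little deeper, then retract.

>>> {"method": "step_arm", "body": {"commands": [{"fingers": 1, "dx": 0, "dy": 0, "dz": 0.001, "roll": 0}, {"fingers": 1, "dx": 0, "dy": 0, "dz": 0.002, "roll": 0}, {"fingers": 1, "dx": 0, "dy": 0, "dz": 0.003, "roll": 0}, {"fingers": 1, "dx": 0, "dy": 0, "dz": 0.003, "roll": 0}, {"fingers": 1, "dx": 0, "dy": 0, "dz": 0.003, "roll": 0}], "squeeze": 70}}

```text
time: 6.38
tool_pos: [0.5639, -0.1275, 0.0623]
tcp_rot: [-0.366, -3.12, -0.0]
wrist_force: [-0.3, -0.2, -2.8]
width: 0.246
grip_force: 70.0
```

>>> {"method": "step_arm", "body": {"commands": [{"fingers": 1, "dx": 0, "dy": 0, "dz": 0.001, "roll": 0}, {"fingers": 1, "dx": 0, "dy": 0, "dz": 0.0015, "roll": 0}, {"fingers": 1, "dx": 0, "dy": 0, "dz": 0.0015, "roll": 0}], "squeeze": 70}}

```text
time: 6.75
tool_pos: [0.5638, -0.1275, 0.0607]
tcp_rot: [-0.366, -3.12, -0.0]
wrist_force: [-0.4, 0.6, -3.3]
width: 0.247
grip_force: 70.0
```

>>> {"method": "step_arm", "body": {"commands": [{"fingers": 1, "dx": 0, "dy": 0, "dz": -0.02, "roll": 0}, {"fingers": 1, "dx": 0, "dy": 0, "dz": -0.06, "roll": 0}, {"fingers": 1, "dx": 0, "dy": 0, "dz": -0.1, "roll": 0}, {"fingers": 1, "dx": 0, "dy": 0, "dz": -0.11, "roll": 0}, {"fingers": 1, "dx": 0, "dy": 0, "dz": -0.11, "roll": 0}], "squeeze": 70}}

```text
time: 7.38
tool_pos: [0.5644, -0.1277, 0.1719]
tcp_rot: [0.366, 3.118, -0.001]
wrist_force: [-0.6, 1.4, -3.4]
width: 0.247
grip_force: 70.2
```

```bash
python3 -c "
from h import *
to(.565,.128,.14,98)"
```

```text
t 7.38 pos [ 0.5644 -0.1277  0.1719] yaw 76.61 tilt [ 2.2e-03 -6.0e-04 -1.0e+00] -> d [0.0587 0.2488 0.0317] roll -21.39 F [-0.6  1.4 -3.4] M [-0.02 -0.01  0.  ] q [-0.27  0.13  1.88 -0.    1.13 -1.6 ] w 0.247
```

>>> {"method": "step_arm", "body": {"commands": [{"fingers": 1, "dx": 0.059, "dy": 0.249, "dz": 0, "roll": -21.4}, {"fingers": 1, "dx": 0.059, "dy": 0.249, "dz": 0, "roll": -21.4}, {"fingers": 1, "dx": 0.059, "dy": 0.249, "dz": 0.01, "roll": -21.4}, {"fingers": 1, "dx": 0.059, "dy": 0.249, "dz": 0.02, "roll": -21.4}, {"fingers": 1, "dx": 0.059, "dy": 0.249, "dz": 0.032, "roll": -21.4}, {"fingers": 1, "dx": 0.059, "dy": 0.249, "dz": 0.032, "roll": -21.4}, {"fingers": 1, "dx": 0.059, "dy": 0.249, "dz": 0.032, "roll": -21.4}, {"fingers": 1, "dx": 0.059, "dy": 0.249, "dz": 0.032, "roll": -21.4}], "squeeze": 70}}

```text
time: 8.38
tool_pos: [0.5647, 0.127, 0.1392]
tcp_rot: [-0.216, 3.133, -0.0]
wrist_force: [-0.2, -0.1, -3.1]
width: 0.247
grip_force: 70.7
```

```bash
python3 - <<'E'
from h import *
im,d,W=cloud("scene"); to(.565,.128,.14,98)
cv2.imwrite("pics/hub.png",cv2.resize(im[150:270,240:400],(800,600),interpolation=cv2.INTER_CUBIC))
E
```

```text
t 8.43 pos [0.5648 0.1271 0.1394] yaw 97.89 tilt [ 0.0011  0.     -1.    ] -> d [-0.0003  0.0009 -0.0006] roll -0.11 F [ 0.3 -0.1 -2.9] M [ 0.05 -0.03  0.01] q [ 0.18  0.16  1.91 -0.    1.07 -1.53] w 0.247
```

View pics/hub.png

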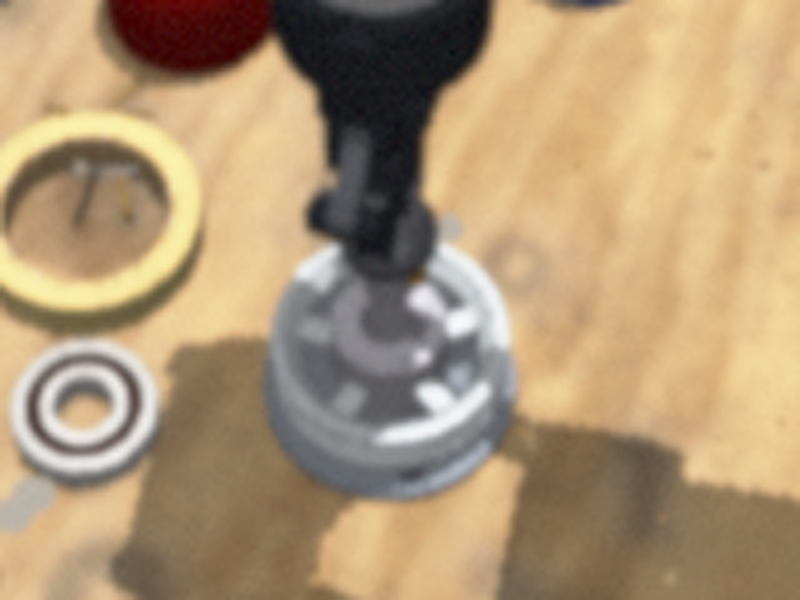

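The shaft hangs centred over the bore at crop (388,320). The key shows at (418,275), on the same side as the keyway at (430,325). Now I'll lower the nose.

>>> {"method": "step_arm", "body": {"commands": [{"fingers": 1, "dx": 0, "dy": 0.0005, "dz": 0.012, "roll": 0}, {"fingers": 1, "dx": 0, "dy": 0.0005, "dz": 0.02, "roll": 0}, {"fingers": 1, "dx": 0, "dy": 0.0005, "dz": 0.025, "roll": 0}, {"fingers": 1, "dx": 0, "dy": 0.0005, "dz": 0.028, "roll": 0}, {"fingers": 1, "dx": 0, "dy": 0.0005, "dz": 0.03, "roll": 0}, {"fingers": 1, "dx": 0, "dy": 0.0005, "dz": 0.03, "roll": 0}], "squeeze": 70}}

```text
time: 9.18
tool_pos: [0.5645, 0.1287, 0.1089]
tcp_rot: [-0.22, 3.133, -0.001]
wrist_force: [1.2, -1.2, -3.9]
width: 0.246
grip_force: 70.6
```

>>> {"method": "step_arm", "body": {"commands": [{"fingers": 1, "dx": 0, "dy": 0, "dz": 0.002, "roll": 0}, {"fingers": 1, "dx": 0, "dy": 0, "dz": 0.004, "roll": 0}, {"fingers": 1, "dx": 0, "dy": 0, "dz": 0.006, "roll": 0}, {"fingers": 1, "dx": 0, "dy": 0, "dz": 0.006, "roll": 0}], "squeeze": 70}}

```text
time: 9.68
tool_pos: [0.5646, 0.1285, 0.1028]
tcp_rot: [-0.219, 3.133, -0.001]
wrist_force: [3.0, -3.9, -2.9]
width: 0.249
grip_force: 70.7
```

>>> {"method": "step_arm", "body": {"commands": [{"fingers": 1, "dx": 0, "dy": 0, "dz": 0.001, "roll": 0}, {"fingers": 1, "dx": 0, "dy": 0, "dz": 0.002, "roll": 0}, {"fingers": 1, "dx": 0, "dy": 0, "dz": 0.003, "roll": 0}, {"fingers": 1, "dx": 0, "dy": 0, "dz": 0.003, "roll": 0}], "squeeze": 70}}

```text
time: 10.18
tool_pos: [0.5647, 0.1285, 0.1001]
tcp_rot: [-0.22, 3.133, -0.001]
wrist_force: [3.5, -5.0, -1.1]
width: 0.25
grip_force: 70.9
```

```bash
python3 -c "
from h import *
to(.565,.128,.1,98)"
```

```text
t 10.18 pos [0.5647 0.1285 0.1001] yaw 98.02 tilt [ 1.1e-03 -5.0e-04 -1.0e+00] -> d [-0.0003 -0.0006  0.0001] roll 0.02 F [ 3.5 -5.  -1.1] M [-1.   -0.55 -0.  ] q [ 0.18  0.2   1.94 -0.    1.   -1.53] w 0.25
```

>>> {"method": "step_arm", "body": {"commands": [{"fingers": 1, "dx": -0.0004, "dy": -0.0008, "dz": 0, "roll": 0}, {"fingers": 1, "dx": -0.0004, "dy": -0.0008, "dz": 0.001, "roll": 0}, {"fingers": 1, "dx": -0.0004, "dy": -0.0008, "dz": 0.002, "roll": 0}, {"fingers": 1, "dx": -0.0004, "dy": -0.0008, "dz": 0.003, "roll": 0}, {"fingers": 1, "dx": -0.0004, "dy": -0.0008, "dz": 0.003, "roll": 0}], "squeeze": 70}}

```text
time: 10.8
tool_pos: [0.5646, 0.1283, 0.0966]
tcp_rot: [0.219, -3.134, -0.0]
wrist_force: [2.6, -1.3, -2.7]
width: 0.247
grip_force: 70.9
```

```bash
python3 -c "
from h import *
to(.565,.128,.1,98)"
```

```text
t 10.8 pos [0.5646 0.1283 0.0966] yaw 98.01 tilt [-0.e+00  2.e-04 -1.e+00] -> d [-0.0004 -0.0004 -0.0034] roll 0.01 F [ 2.6 -1.3 -2.7] M [-0.38 -0.54  0.02] q [ 0.18  0.2   1.94  0.    1.   -1.53] w 0.247
```

No axial resistance past the key's depth, so the key seems to be in the keyway. I'll keep going.

>>> {"method": "step_arm", "body": {"commands": [{"fingers": 1, "dx": -0.0006, "dy": -0.0003, "dz": 0.002, "roll": 0}, {"fingers": 1, "dx": -0.0006, "dy": -0.0003, "dz": 0.004, "roll": 0}, {"fingers": 1, "dx": -0.0006, "dy": -0.0003, "dz": 0.006, "roll": 0}, {"fingers": 1, "dx": -0.0006, "dy": -0.0003, "dz": 0.008, "roll": 0}, {"fingers": 1, "dx": -0.0006, "dy": -0.0003, "dz": 0.008, "roll": 0}], "squeeze": 70}}

```text
time: 11.42
tool_pos: [0.5647, 0.128, 0.0883]
tcp_rot: [0.219, -3.133, -0.0]
wrist_force: [-1.0, -0.9, -3.5]
width: 0.25
grip_force: 70.7
```

```bash
python3 -c "
from h import *
to(.565,.128,.075,98)"
```

```text
t 11.43 pos [0.5647 0.128  0.0883] yaw 98.01 tilt [-0.0012  0.     -1.    ] -> d [-0.0003 -0.      0.0133] roll 0.01 F [-1.  -0.9 -3.5] M [-0.02  0.   -0.01] q [ 0.18  0.21  1.95  0.    0.98 -1.53] w 0.25
```

>>> {"method": "step_arm", "body": {"commands": [{"fingers": 1, "dx": 0, "dy": 0, "dz": 0.003, "roll": 0}, {"fingers": 1, "dx": 0, "dy": 0, "dz": 0.006, "roll": 0}, {"fingers": 1, "dx": 0, "dy": 0, "dz": 0.009, "roll": 0}, {"fingers": 1, "dx": 0, "dy": 0, "dz": 0.011, "roll": 0}, {"fingers": 1, "dx": 0, "dy": 0, "dz": 0.012, "roll": 0}, {"fingers": 1, "dx": 0, "dy": 0, "dz": 0.012, "roll": 0}], "squeeze": 70}}

```text
time: 12.18
tool_pos: [0.5652, 0.1279, 0.0767]
tcp_rot: [0.219, -3.134, 0.0]
wrist_force: [-0.6, -0.5, -3.7]
width: 0.243
grip_force: 70.7
```

>>> {"method": "step_arm", "body": {"commands": [{"fingers": 1, "dx": 0, "dy": 0, "dz": 0.0005, "roll": 0}, {"fingers": 1, "dx": 0, "dy": 0, "dz": 0.001, "roll": 0}, {"fingers": 1, "dx": 0, "dy": 0, "dz": 0.001, "roll": 0}], "squeeze": 70}}

```text
time: 12.55
tool_pos: [0.5652, 0.1279, 0.0758]
tcp_rot: [-0.219, 3.134, 0.0]
wrist_force: [0.4, -0.6, -2.8]
width: 0.246
grip_force: 70.7
```

```bash
python3 -c "
from h import *
to(.565,.128,.075,98)"
```

```text
t 12.55 pos [0.5652 0.1279 0.0758] yaw 98.01 tilt [ 0.  0. -1.] -> d [0.0002 0.0001 0.0008] roll 0.01 F [ 0.4 -0.6 -2.8] M [ 0.04 -0.05 -0.01] q [ 0.18  0.23  1.95  0.    0.96 -1.53] w 0.246
```

>>> {"method": "step_arm", "body": {"commands": [{"fingers": 1, "dx": 0, "dy": 0, "dz": 0.0005, "roll": 0}, {"fingers": 1, "dx": 0, "dy": 0, "dz": 0.001, "roll": 0}, {"fingers": 1, "dx": 0, "dy": 0, "dz": 0.001, "roll": 0}], "squeeze": 70}}

```text
time: 12.92
tool_pos: [0.5653, 0.1279, 0.0751]
tcp_rot: [-0.219, 3.134, -0.0]
wrist_force: [-1.2, 0.3, -0.2]
width: 0.249
grip_force: 71.2
```

>>> {"method": "step_arm", "body": {"commands": [{"fingers": 1, "dx": 0, "dy": 0, "dz": 0.0003, "roll": 0}, {"fingers": 1, "dx": 0, "dy": 0, "dz": 0.0005, "roll": 0}, {"fingers": 1, "dx": 0, "dy": 0, "dz": 0.0005, "roll": 0}], "squeeze": 70}}

```text
time: 13.3
tool_pos: [0.5653, 0.1279, 0.075]
tcp_rot: [-0.219, 3.134, 0.0]
wrist_force: [-3.2, -1.2, 5.1]
width: 0.252
grip_force: 71.9
```

>>> {"method": "step_arm", "body": {"commands": [{"fingers": 1, "dx": 0, "dy": 0, "dz": 0.0003, "roll": 0}, {"fingers": 1, "dx": 0, "dy": 0, "dz": 0.0004, "roll": 0}, {"fingers": 1, "dx": 0, "dy": 0, "dz": 0.0004, "roll": 0}, {"fingers": 1, "dx": 0, "dy": 0, "dz": 0.0004, "roll": 0}], "squeeze": 70}}

```text
time: 13.8
tool_pos: [0.5654, 0.1279, 0.075]
tcp_rot: [-0.219, 3.134, -0.0]
wrist_force: [-4.8, -1.9, 7.0]
width: 0.242
grip_force: 72.2
```

```bash
python3 - <<'E'
from h import *
im,d,W=cloud("scene"); to(.565,.128,.075,98)
cv2.imwrite("pics/home.png",cv2.resize(im[150:270,240:400],(800,600),interpolation=cv2.INTER_CUBIC))
for i in range(3): read_camera("top"); to(.565,.128,.075,98)
E
```

```text
t 13.85 pos [0.5654 0.1279 0.075 ] yaw 98.01 tilt [ 2.e-04 -0.e+00 -1.e+00] -> d [0.0004 0.0001 0.    ] roll 0.01 F [-3.9 -0.9  7.5] M [-0.14  0.69  0.04] q [ 0.18  0.23  1.95 -0.    0.96 -1.53] w 0.245
t 13.9 pos [0.5653 0.1279 0.075 ] yaw 98.01 tilt [ 2.e-04 -0.e+00 -1.e+00] -> d [ 0.0003  0.0001 -0.    ] roll 0.01 F [-4.6 -1.6  7.1] M [-0.16  0.69 -0.02] q [ 0.18  0.23  1.95 -0.    0.96 -1.53] w 0.245
t 13.95 pos [0.5654 0.1279 0.075 ] yaw 98.01 tilt [ 2.e-04 -0.e+00 -1.e+00] -> d [0.0003 0.0001 0.    ] roll 0.01 F [-4.6 -1.4  7.7] M [-0.17  0.7   0.01] q [ 0.18  0.23  1.95 -0.    0.96 -1.53] w 0.251
t 14.0 pos [0.5654 0.1279 0.075 ] yaw 98.01 tilt [ 2.e-04 -0.e+00 -1.e+00] -> d [0.0003 0.0001 0.    ] roll 0.01 F [-3.4 -0.3  5.9] M [-0.12  0.77  0.05] q [ 0.18  0.23  1.95 -0.    0.96 -1.53] w 0.243
```

View pics/home.png

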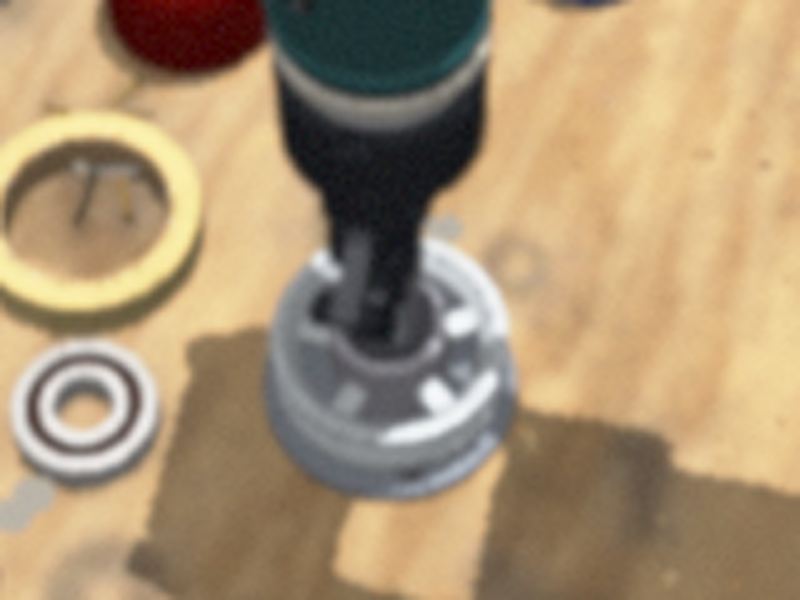

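The collar sits on the hub at crop (385,335), with an even hub ring showing around it. I'll relieve the side load slightly and trim the push.

>>> {"method": "step_arm", "body": {"commands": [{"fingers": 1, "dx": 0.0004, "dy": 0, "dz": 0.0002, "roll": 0}, {"fingers": 1, "dx": 0.0004, "dy": 0, "dz": 0.0003, "roll": 0}, {"fingers": 1, "dx": 0.0004, "dy": 0, "dz": 0.0003, "roll": 0}, {"fingers": 1, "dx": 0.0004, "dy": 0, "dz": 0.0003, "roll": 0}], "squeeze": 70}}

```text
time: 14.5
tool_pos: [0.5653, 0.1279, 0.075]
tcp_rot: [-0.219, 3.133, 0.0]
wrist_force: [-4.3, -1.3, 7.7]
width: 0.248
grip_force: 72.3
```

```bash
python3 - <<'E'
from h import *
for i in range(4): read_camera("top"); to(.565,.128,.075,98)
E
```

```text
t 14.55 pos [0.5654 0.1279 0.075 ] yaw 98.01 tilt [ 1.e-03  2.e-04 -1.e+00] -> d [0.0003 0.0001 0.    ] roll 0.01 F [-4.4 -0.7  8.3] M [-0.12  0.71  0.01] q [ 0.18  0.23  1.95 -0.    0.96 -1.53] w 0.249
t 14.6 pos [0.5654 0.1279 0.075 ] yaw 98.01 tilt [ 1.1e-03  1.0e-04 -1.0e+00] -> d [0.0004 0.0001 0.    ] roll 0.01 F [-4.5 -0.9  8.5] M [-0.06  0.66 -0.03] q [ 0.18  0.23  1.95 -0.    0.96 -1.53] w 0.246
t 14.65 pos [0.5654 0.1279 0.075 ] yaw 98.01 tilt [ 1.e-03  1.e-04 -1.e+00] -> d [0.0004 0.0001 0.    ] roll 0.01 F [-3.6 -1.2  8.2] M [-0.15  0.66  0.05] q [ 0.18  0.23  1.95 -0.    0.96 -1.53] w 0.246
t 14.7 pos [0.5653 0.1279 0.075 ] yaw 98.01 tilt [ 1.e-03  1.e-04 -1.e+00] -> d [0.0003 0.0001 0.    ] roll 0.01 F [-3.3 -1.1  8.4] M [-0.14  0.65  0.04] q [ 0.18  0.23  1.95 -0.    0.96 -1.53] w 0.247
```

The wrist reads about 8.3 N upward. With the shaft's 3 N weight, that puts about 11 N on the hub, and the collar is home and steady. Handing in.

```bash
python3 -c "
from h import *
print(finish_job())"
```

```text
the job is handed in; nothing more can be done
None
```

I dipped the shaft's nose in the paste tin (tip to about 1 mm above the floor), keyed it into the pulley hub with the collar seated, and handed the job in at about 15 s, still gripping and pressing with about 8 N at the wrist (about 11 N on the hub).

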